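# Ready the tube rotator for its next sample

## Task

Get the tube rotator ready for the next sample: first turn its wheel by hand until the empty red-marked station, which starts somewhere in the lower part, stands straight up at the top, and leave the wheel at rest there. Then slide the speed fader on its deck along the track until the fader's white line is level with the green preset clip, let go, and do not push about or knock over the amber bottle, white well plate, measuring cylinder, beaker and tube rack around it.

Things in the scene. Friction and masses are not known exactly. Their poses are not given: they have to be found in the camera images.
- rotator: tube rotator, fixed on the bench. Its frame: x along the wheel's axle, pointing away from the control deck, z up; origin on the bench under the wheel's centre. White base 240 mm wide in y, x = -190 to +75 mm. Grey pillar carrying the axle: x = -93 to -48 mm, y +-43 mm, 155 mm tall. Blue splash guard at x = +71 mm, 85 mm tall, hides the wheel's lowest part from that side
- track (a point): middle of the top of the aluminium fader track on the rotator's control deck: 54 mm above the bench, at x = -140 mm, y = 0 in the rotator's frame; track 40 mm wide, 170 mm long along y. The deck's top is 40 mm above the bench, x = -190 to -55 mm; axes as the rotator's
- axle (a point): centre of the wheel, on the axle, 125 mm above the bench; axes as the rotator's. The wheel is a grey upright disc square to x, 190 mm diameter, 12 mm thick. Both faces are bare from radius 60 mm to the rim at 95 mm, so the rim can be pinched across its thickness from above. Nearer the axle the +x face has eight clips, seven with capped tubes (up to 20 mm off the face), one red and empty
- wheel (a joint): angle of the wheel in rad about the rotator's +x axis; turns endlessly both ways; 0 (or any multiple of 2 pi) when the red mark is straight up. At angle q the mark lies from the axle in the direction (0, -sin q, cos q) of the rotator's frame. Starts at 1.9 to 4.4. Stays where it is left (about 1.3 N at the rim turns it)
- wheel_mark (a point): middle of the red mark at the wheel's rim, 95 mm from the axle: a red band 22 mm wide across rim and both faces, outside the empty red clip; turns with the wheel, its z axis points from the axle to the mark
- fader (a joint): position of the speed fader in m, 0 to 0.12, growing towards the rotator's +y; starts between 0 and 0.03, always on the -y side of the green clip; at value f its centre is at y = f - 0.060 m in the rotator's frame. Stays where it is left (about 2 N moves it)
- fader_top (a point): centre of the top of the fader's black grip, about 95 mm above the bench; the grip is 28 mm (rotator x) by 20 mm (rotator y, its direction of travel) by 40 mm tall, with a white line across its top at its centre
- preset_mark (a point): centre of the top of the green preset clip, 18 x 7 x 16 mm tall, fixed on the deck beside the track (32 mm from the track's middle, on the rotator's -x side), at a place along y that differs each time; axes as the rotator's. The fader is set when it has the same y in the rotator's frame as this point
- amber_bottle: closed amber glass reagent bottle, 64 mm diameter, 130 mm tall, beside the wheel on the rotator's +y side; origin at the centre of its underside; bystander
- microplate: flat white well plate lying beside the rotator on its -y side, 127 x 85 x 14 mm; origin at the centre of its underside; bystander
- cylinder: clear glass measuring cylinder, foot 90 mm diameter, tube 54 mm diameter, 230 mm tall; origin under its foot; bystander
- beaker: clear glass beaker, 80 mm diameter, 100 mm tall; origin under its centre; bystander
- tube_rack: blue tube rack with capped tubes, 90 x 200 mm, 98 mm tall; origin under its centre; bystander

How it is judged:
By the outcome, as a careful person would: the job done as asked, in the order asked, and still so for the second after the job is handed in, with the robot touching nothing.
It also fails if it takes over 72 s, if anything falls off the work surface, if the arm or the gripper's body presses on something with over 40 N, if the wrist force passes 120 N, or if a joint passes its speed limit or range.

## Robot

A 6-joint arm with a two-finger parallel gripper is mounted at the origin on the work surface. World frame = base frame: x ahead of the robot, y to its left, z up, the work surface at z = 0. Lengths are in m, angles in rad, forces in N, time in s.
With the tool pointing down it reaches from about 0.225 to 0.875 m from the base axis. Payload 3.4 kg.
Tool frame: the origin (TCP) lies midway between the tips of the shut fingers; the grasp point (between the pads) lies 19 mm behind it (manip.grasp_offset is the distance from the TCP to the grasp point, in m); x points along the fingers, y is the direction in which the jaws open and shut, and the axes are right-handed (so a half turn about x gives the same grasp; the last joint's range is limited). The gripper opens to 85 mm and grips with 20 to 120 N. Pads are 22 mm wide; open, the fingers measure 114 mm over their backs; the gripper's body (76 mm by 85 mm) begins 54 mm behind the grasp point. The pads swing forward as they close: fully open they stand 13 mm farther back than shut.
Start: joints at [-1.247, 0.276, 1.505, -0, 1.361, -0.121], TCP at [0.247, -0.519, 0.231] pointing down, gripper open.
Joint ranges: [-2.89, 2.89], [-0.75, 2.08], [0.22, 2.7], [-1.18, 4.32], [0.11, 2.71], [-2.7, 2.7]. Speed limits (rad/s): [2.57, 2.57, 3.14, 3.14, 3.14, 3.14].

## Interface

Orientations are given as a unit quaternion [w, x, y, z].
In Python, from rig import manip gives the robot as it stands.
- The arm moves only by the shell command python3 -m creep 'ROWS' [OPENING] [FORCE]. ROWS is a JSON object of lists of equal length, an entry for each row: "delta_pos": the shift along the tool's x, y, z in cm, a list of three; "dr": the turn, a rotation vector about the tool's x, y, z in rad, a list of three. In form: {"delta_pos": [[dx, dy, dz], ...], "dr": [[rx, ry, rz], ...]}. A call has 1 to 10 rows; each row is the pose to reach, as a shift and turn from the pose commanded when the call began, along the tool's axes at that moment; what a row does not reach only later rows make up. A row lasts 1/10 s, in which the tool goes at most 50 mm and 8.59 degrees, less where a joint would pass 70% of its speed; a pose out of reach is approached as far as the arm can. A call with a gripper value outside its range is refused whole. OPENING is the opening, from -1 (shut) to 1 (fully open), set as the call begins (- or left out, the last holds). The fingers move at their own pace and stop on an object; FORCE is the grip in N (left out, the last holds). Time passes only in rows, so rows that repeat a pose let the fingers close. It gives the time, the measured TCP pose, the force and the opening at its end, in the units of the state.
- manip.get_state(): the state, without advancing time (a new reading comes with each control period).
- manip.get_image(name): name is "scene" or "side" or "wrist"; returns a dict with "pixels" (480x640x3 uint8, blue, green, red), "depth" (480x640 float32, m along the optical axis (not along the pixel's ray), 0 where there is no reading), "intrinsics" (3x3 intrinsics, pixels), "k1" (the pictures are not rectified: a ray, as slopes to the right and down, at radius r is drawn at 1 + k1 r^2 times it, then the intrinsics apply), "rvec" (rotation vector, rad) and "tvec" (3), from world to camera coordinates, as OpenCV has them. Camera axes: x right, y down, z forward; pixel columns grow to the right and rows downward; lengths in m; the calibration is good to about 2 mm. A picture is of the moment at which its call begins.
- manip.sign_off(): hands the job in, once; it reports no verdict.
The state is a dict: "clock": time; "qpos": joint angles; "qd": joint speeds; "effort": joint torques, N m; "position": TCP position; "ee_rot": TCP orientation; "contact_force": force on the tool from outside, world axes, zero at the start; "moment": the same for the moment, N m; "width": finger opening in m.
Only numpy, scipy, OpenCV 4.12 (cv2) and the standard library are available. Lean on these libraries where they do the work, as an engineer would, in place of code of your own. Each camera call takes 0.05 s, during which the arm holds its last target. There are 200 camera calls.

## Working session

There is one attempt and no reset: what is moved stays moved. The work goes in short steps, Python scripts to look and compute and a shell command to move; the robot and the scene stay as the last step left them, time stands still between calls to the robot, and variables do not carry over. Pictures are saved under pics/ and viewed, about 8 in all and at most 12, crops included, and the job is handed in when it is done.

```bash
mkdir -p pics; cat > h.py <<'E'
import numpy as np,cv2
from scipy.spatial.transform import Rotation as R
from rig import manip
def cam(n):
    d=manip.get_image(n);return d
def world(d):
    K=np.array(d['intrinsics']);k1=d['k1'];Z=d['depth']
    v,u=np.mgrid[0:480,0:640].astype(np.float64)
    p=cv2.undistortPoints(np.stack([u.ravel(),v.ravel()],1)[:,None],K,np.array([k1,0,0,0.]))[:,0]
    x=np.c_[p,np.ones(len(p))]*Z.reshape(-1,1)
    Rm=cv2.Rodrigues(np.array(d['rvec'],float))[0]
    return ((x-np.array(d['tvec']).ravel())@Rm).reshape(480,640,3)
def proj(d,P):
    K=np.array(d['intrinsics']);
    return cv2.projectPoints(np.array(P,float).reshape(-1,1,3),np.array(d['rvec'],float),np.array(d['tvec'],float),K,np.array([d['k1'],0,0,0.]))[0][:,0]
E
python3 - <<'E'
from h import *
s=manip.get_state();print(s)
for n in('scene','side','wrist'):
    d=cam(n);cv2.imwrite(f'pics/{n}0.png',d['pixels']);np.save(f'pics/{n}0.npy',d,allow_pickle=True)
    Rm=cv2.Rodrigues(np.array(d['rvec'],float))[0];print(n,-Rm.T@np.array(d['tvec']).ravel(),Rm[2],d['intrinsics'],d['k1'])
E
```

```text
{'clock': 0.0, 'qpos': array([-1.24698171e+00,  2.76643445e-01,  1.50617187e+00, -3.51522156e-05,
        1.36067919e+00, -1.21004626e-01]), 'qd': array([ 0.00115168,  0.00093824,  0.00033477, -0.00099907, -0.00180161,
       -0.00042236]), 'effort': array([ 3.69112086e-04, -4.16771972e+01, -2.45809186e+01, -5.10333552e-05,
        1.11986112e-02, -1.17689487e-05]), 'position': array([ 0.24722839, -0.51854107,  0.23039664]), 'ee_rot': array([-0.15530874, -0.68960882, -0.15664418,  0.68976914]), 'contact_force': array([ 0.11652007, -0.20965825, -0.09870881]), 'moment': array([ 0.02928181,  0.0200868 , -0.00774251]), 'width': 0.08536744168730448}
scene [1.31422047 0.10272968 1.22981345] [-0.57427876 -0.09418401 -0.813224  ] [[498.89968844   0.         317.32291039]
 [  0.         498.89968844 239.65495012]
 [  0.           0.           1.        ]] -0.06444395719593164
side [-0.16734864  0.71330821  0.84323838] [ 0.58665866 -0.58930085 -0.55547828] [[444.62980523   0.         319.91210663]
 [  0.         444.62980523 241.47965542]
 [  0.           0.           1.        ]] -0.08986982168342907
wrist [ 0.31168856 -0.48832191  0.37288234] [-0.25504657 -0.12025021 -0.95942229] [[350.86946454   0.         319.9944081 ]
 [  0.         350.86946454 241.47955764]
 [  0.           0.           1.        ]] -0.06565670028051142
```

View pics/scene0.png

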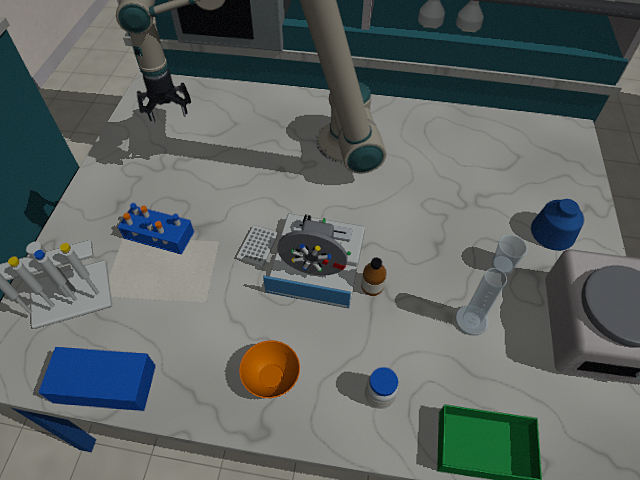

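View pics/side0.png

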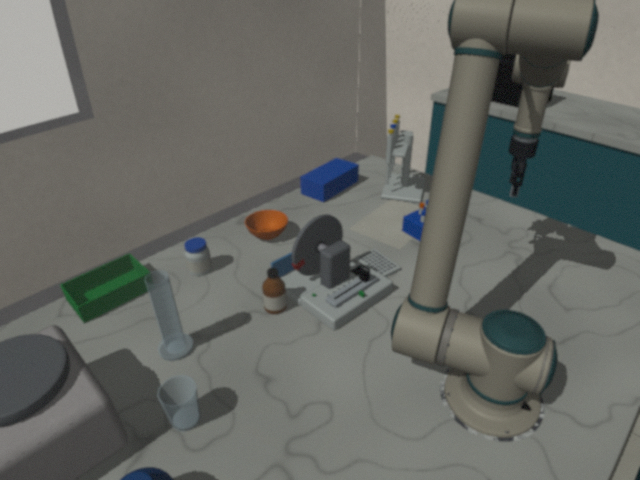

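The scene view shows the rotator near (315,250), with the red station to the right at (335,266). In the side view the fader is near (362,270), the green clip near (362,294), and the bottle is beside the wheel.

```bash
python3 - <<'E'
from h import *
P=[];C=[]
out=[]
for n in('scene','side'):
    d=np.load(f'pics/{n}0.npy',allow_pickle=True).item()
    W=world(d);np.save(f'pics/{n}W.npy',W)
    m=(W[...,0]>.25)&(W[...,0]<.85)&(W[...,1]>-.3)&(W[...,1]<.35)&(W[...,2]>.006)&(W[...,2]<.3)&(d['depth']>0)
    P.append(W[m]);C.append(d['pixels'][m])
    c=d['pixels'].astype(int);b,g,r=c[...,0],c[...,1],c[...,2]
    for k,mm in dict(red=(r>90)&(g<50)&(b<60),green=(g>r+40)&(g>b+20),blue=(b>r+60)&(b>g+30)).items():
        q=W[mm&m];print(n,k,len(q),q.mean(0) if len(q) else '',q.min(0) if len(q) else '',q.max(0) if len(q) else '')
P=np.vstack(P);C=np.vstack(C);np.savez('pics/cloud.npz',P=P,C=C)
dk=P[(abs(P[:,2]-.04)<.004)]
# rect fit
print('deck',len(dk),cv2.minAreaRect(dk[:,:2].astype(np.float32)*1000))
S=1200
o=np.argsort(P[:,2]);im=np.zeros((600,640,3),np.uint8)
for p,c in zip(P[o],C[o]):
    u=int((p[1]+.2)*1400);v=int((p[0]-.3)*1400)
    if 0<=u<640 and 0<=v<600: cv2.rectangle(im,(u-1,v-1),(u+1,v+1),[int(x) for x in c],-1)
d=np.load('pics/scene0.npy',allow_pickle=True).item()['pixels'][200:320,225:405]
d2=np.load('pics/side0.npy',allow_pickle=True).item()['pixels'][200:335,240:420]
a=cv2.resize(d,None,fx=4.4,fy=4.4,interpolation=2)[:, :400*2][:, :792];
b=cv2.resize(d2,(400,300),interpolation=2);a=cv2.resize(d,(400,267),interpolation=2)
cv2.imwrite('pics/m1.png',np.hstack([cv2.resize(np.vstack([a,b]),(400,567)),im[:567,:400]]))
E
```

```text
scene red 53 [ 0.76732017 -0.0282676   0.06313512] [ 0.5868371  -0.06815772  0.01950208] [0.849692   0.06127129 0.12158116]
scene green 34 [ 0.51302576 -0.00838652  0.07803051] [ 0.40287372 -0.0871683   0.03945305] [0.60405527 0.06552421 0.15404861]
scene blue 197 [ 0.6427304  -0.03240044  0.09687367] [ 0.58996778 -0.15216443  0.00665321] [0.6620339  0.0824748  0.18133978]
side red 0   
side green 15 [ 0.40829985 -0.0217159   0.05392229] [ 0.39931008 -0.02567971  0.04957551] [ 0.41806386 -0.01862308  0.05704121]
side blue 0   
deck 2856 ((617.8382568359375, 26.414825439453125), (358.0910949707031, 463.6510009765625), 89.92583465576172)
```

View pics/m1.png

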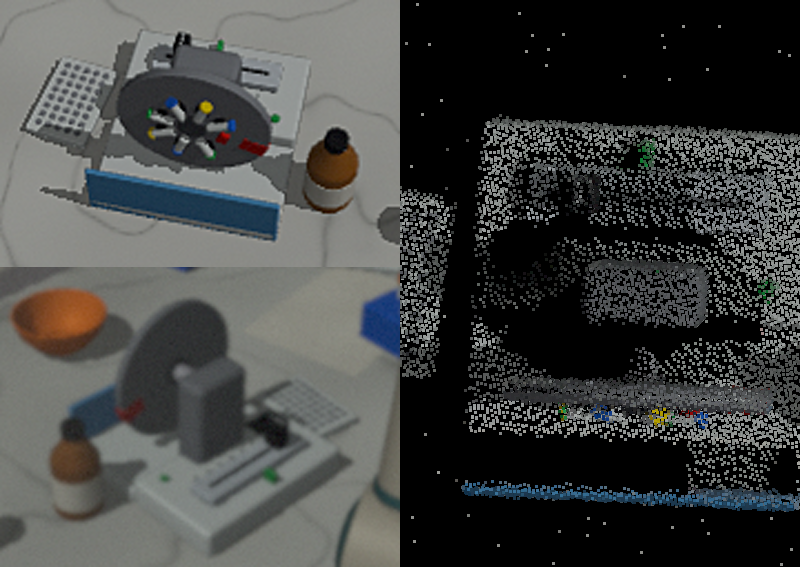

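The crops show red on the wheel's lower +y side (scene crop (255,147)), the fader at -y, and the clip at about the middle of the deck. Next I fit the frame.

```bash
python3 - <<'E'
from h import *
from scipy.optimize import least_squares
z=np.load('pics/cloud.npz');P=z['P'];C=z['C'].astype(int)
b,g,r=C.T
G=P[(b>r+45)&(P[:,0]>.6)&(P[:,0]<.68)&(P[:,2]>.03)&(P[:,2]<.09)]
k=np.polyfit(G[:,1],G[:,0],1);print('guard slope',k,len(G),G[:,1].min(),G[:,1].max())
yaw=-np.arctan(k[0])   # line dir = rotator y=(-s,c): dx/dy=-tan
yaw=np.arctan(-k[0])
x0=k[1];  # refine
def loc(yaw,o,Q): 
    c,s=np.cos(yaw),np.sin(yaw);D=Q[:,:2]-o;return np.c_[D@[c,s],D@[-s,c],Q[:,2]]
o=np.array([0.58,-.03])
L=loc(yaw,o,P)
pil=L[(L[:,2]>.15)&(L[:,2]<.16)&(abs(L[:,1])<.08)&(L[:,0]<-.02)]
print('pillar pct',np.percentile(pil[:,:2],[1,5,50,95,99],axis=0),len(pil))
wh=L[(L[:,2]>.1)&(L[:,2]<.23)&(abs(L[:,1])<.12)&(L[:,0]>-.03)&(L[:,0]<.03)]
print('wheel',np.percentile(wh,[2,10,50,90,98],axis=0),len(wh))
dk=L[(abs(L[:,2]-.04)<.003)&(L[:,0]<-.05)&(L[:,0]>-.3)&(abs(L[:,1])<.16)]
print('deck',np.percentile(dk[:,:2],[.5,2,98,99.5],axis=0))
gl=loc(yaw,o,G);print('guard',np.percentile(gl[:,:2],[1,50,99],axis=0),yaw)
E
```

```text
guard slope [0.05115173 0.65764022] 987 -0.1545290148355615 0.08306043164131212
pillar pct [[-0.08872407 -0.03988389]
 [-0.08728926 -0.0346196 ]
 [-0.06947077  0.00237576]
 [-0.05213521  0.03721959]
 [-0.04960488  0.04071463]] 565
wheel [[-0.00817321 -0.08626478  0.10329123]
 [-0.00468991 -0.0637816   0.11447887]
 [ 0.0037776   0.00846933  0.1593858 ]
 [ 0.01230708  0.07286971  0.20746846]
 [ 0.01952488  0.09092889  0.21828605]] 3428
deck [[-0.18811386 -0.11852277]
 [-0.18655062 -0.11455707]
 [-0.05904858  0.11752081]
 [-0.05516095  0.12072235]]
guard [[ 0.07052634 -0.11723219]
 [ 0.07629249  0.00073232]
 [ 0.07943185  0.11389956]] -0.0511071857353572
```

```bash
cat >> h.py <<'E'
YAW=-.0511;O=np.array([.5816,-.0291])
c_,s_=np.cos(YAW),np.sin(YAW)
Rr=np.array([[c_,-s_,0],[s_,c_,0],[0,0,1]])
def loc(W): return (W-np.r_[O,0])@Rr
def glob(p): return np.asarray(p)@Rr.T+np.r_[O,0]
def tool():
    s=manip.get_state();return np.array(s['position']),R.from_quat(np.roll(s['ee_rot'],-1)).as_matrix(),s
def go(p,Rt=None):
    """report delta in tool axes (cm) and rotvec"""
    p0,R0,s=tool();print('t',round(s['clock'],2),'pos_loc',loc(p0).round(4),'delta cm',(R0.T@(np.array(p)-p0)*100).round(2),'dr',R.from_matrix(R0.T@Rt).as_rotvec().round(3) if Rt is not None else '','F',s['contact_force'].round(1),'w',round(s['width'],4))
# tool down, jaw along rotator x (J1) or y (J2)
def down(j): x=np.array([0,0,-1.]);y=np.array(j,float);return Rr@np.c_[x,y,np.cross(x,y)]
E
python3 - <<'E'
from h import *
z=np.load('pics/cloud.npz');L=loc(z['P']);b,g,r=z['C'].astype(int).T
for k,m in dict(red=(r>2*b)&(r>2*g)&(r>70)&(abs(L[:,0]-.01)<.03)&(abs(L[:,1])<.11),green=(g>1.25*r)&(g>1.25*b)&(abs(L[:,0]+.17)<.03)&(abs(L[:,1])<.09),blk=(L[:,2]>.075)&(L[:,2]<.105)&(abs(L[:,0]+.14)<.04)&(abs(L[:,1])<.09)).items():
    q=L[m];print(k,len(q),q.mean(0).round(4),np.percentile(q,[5,50,95],axis=0).round(4).tolist())
    if k=='red':
        rad=np.hypot(q[:,1],q[:,2]-.125);f=rad>.08;a=np.arctan2(-q[:,1],q[:,2]-.125);print(f.sum(),np.median(a[f])%(2*np.pi),np.median(a[~f])%(2*np.pi))
p0,R0,s=tool();print(R0.round(3))
for j in([1,0,0],[-1,0,0],[0,1,0],[0,-1,0]): print(j);go(glob([0,0,.32]),down(j))
q=L[(r>1.5*b)&(L[:,1]>.08)&(L[:,1]<.2)&(abs(L[:,0])<.15)];print('bottle',np.percentile(q,[5,50,95],axis=0).round(3))
E
```

```text
red 75 [0.0069 0.0624 0.1046] [[-0.0037, 0.032, 0.0914], [0.0073, 0.0667, 0.1041], [0.0125, 0.0899, 0.1199]]
23 4.419561076214376 4.394272858153841
green 42 [-0.1716 -0.0047  0.0537] [[-0.18, -0.0157, 0.0447], [-0.1739, -0.003, 0.0543], [-0.16, 0.0013, 0.0587]]
blk 140 [-0.1421 -0.0456  0.0898] [[-0.1537, -0.0574, 0.0771], [-0.1423, -0.0445, 0.0919], [-0.1287, -0.0366, 0.0971]]
[[-0.     0.43  -0.903]
 [ 0.001 -0.903 -0.43 ]
 [-1.    -0.001 -0.   ]]
[1, 0, 0]
t 0.15 pos_loc [-0.3089 -0.506   0.2306] delta cm [ -8.89 -29.82 -51.25] dr [-1.075e+00 -1.000e-03  1.000e-03] F [ 0.5 -0.4 -0.2] w 0.0856
[-1, 0, 0]
t 0.15 pos_loc [-0.3089 -0.506   0.2306] delta cm [ -8.89 -29.82 -51.25] dr [2.067e+00 1.000e-03 1.000e-03] F [ 0.5 -0.4 -0.2] w 0.0856
[0, 1, 0]
t 0.15 pos_loc [-0.3089 -0.506   0.2306] delta cm [ -8.89 -29.82 -51.25] dr [-2.646e+00 -2.000e-03  0.000e+00] F [ 0.5 -0.4 -0.2] w 0.0856
[0, -1, 0]
t 0.15 pos_loc [-0.3089 -0.506   0.2306] delta cm [ -8.89 -29.82 -51.25] dr [0.496 0.    0.001] F [ 0.5 -0.4 -0.2] w 0.0856
bottle [[-0.037  0.138  0.015]
 [-0.002  0.176  0.089]
 [ 0.021  0.197  0.108]]
```

```bash
python3 -m creep '{"delta_pos":[[-4,0,0],[-8.9,-2,-4],[-8.9,-4.5,-8],[-8.9,-7,-12],[-8.9,-9.5,-16.5],[-8.9,-12,-21],[-8.9,-14.5,-25],[-8.9,-17,-29],[-8.9,-19,-33],[-8.9,-21,-36]],"dr":[[0,0,0],[-0.1,0,0],[-0.2,0,0],[-0.3,0,0],[-0.4,0,0],[-0.5,0,0],[-0.6,0,0],[-0.7,0,0],[-0.8,0,0],[-0.9,0,0]]}' 0 20
python3 - <<'E'
from h import *
go(glob([0,0,.32]),down([1,0,0]))
E
```

```text
clock: 1.15
position: [0.4834, -0.1721, 0.3201]
ee_rot: [0.442, 0.552, 0.442, -0.552]
contact_force: [-0.3, -0.8, 0.2]
width: 0.043
t 1.15 pos_loc [-0.0908 -0.1478  0.3201] delta cm [  0.02   6.46 -16.1 ] dr [-0.169 -0.001 -0.   ] F [-0.3 -0.8  0.2] w 0.043
```

```bash
python3 -m creep '{"delta_pos":[[0,1.5,-4],[0,3,-8],[0,4.5,-12],[0,6.4,-16.1],[0,6.4,-16.1],[0,6.4,-16.1]],"dr":[[-0.1,0,0],[-0.169,0,0],[-0.169,0,0],[-0.169,0,0],[-0.169,0,0],[-0.169,0,0]]}'
python3 - <<'E'
from h import *
T=down([1,0,0])
for r in(.115,.068):
    a=-.47;Ra=R.from_rotvec([0,a,0]).as_matrix()
    go(glob([0,-r*np.sin(a),.125+r*np.cos(a)]),T@Ra)
d=cam('wrist');cv2.imwrite('pics/w1.png',d['pixels'])
W=loc(world(d));m=(W[...,2]>.16)&(W[...,2]<.225)&(abs(W[...,0])<.04)&(abs(W[...,1])<.1)
q=W[m];print(len(q),np.percentile(q,[2,10,50,90,98],axis=0).round(4))
E
```

```text
clock: 1.75
position: [0.5804, -0.0313, 0.3195]
ee_rot: [-0.486, -0.513, -0.486, 0.514]
contact_force: [-0.2, 0.7, 0.2]
width: 0.0423
t 1.75 pos_loc [-0.001  -0.0023  0.3195] delta cm [ 9.19  0.1  -5.44] dr [-0.003 -0.469  0.003] F [-0.2  0.7  0.2] w 0.0423
t 1.75 pos_loc [-0.001  -0.0023  0.3195] delta cm [13.38  0.12 -3.31] dr [-0.003 -0.469  0.003] F [-0.2  0.7  0.2] w 0.0423
3614 [[-0.005  -0.0681  0.164 ]
 [-0.0036 -0.041   0.1748]
 [ 0.0018  0.0126  0.2091]
 [ 0.0117  0.0667  0.2189]
 [ 0.0176  0.0819  0.2198]]
```

View pics/w1.png

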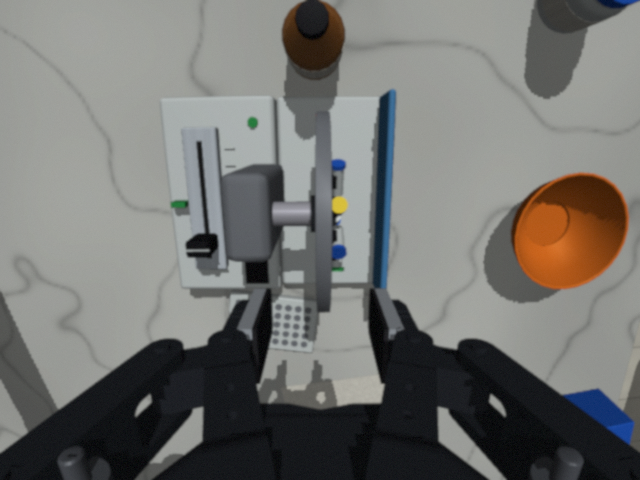

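The wrist view shows the wheel edge-on at (322,210), mid-jaw. The fader is at (202,245), the green clip at (180,205) and the bottle at (313,35). I descend tilted onto the +y upper rim.

```bash
python3 -m creep '{"delta_pos":[[1,0.2,-2],[3,0.2,-4],[6,0.2,-5.4],[9.2,0.2,-5.4],[10.5,0.2,-4.8],[12,0.2,-4],[13.4,0.2,-3.3],[13.4,0.2,-3.3],[13.4,0.2,-3.3],[13.4,0.2,-3.3]],"dr":[[0,-0.12,0],[0,-0.24,0],[0,-0.36,0],[0,-0.47,0],[0,-0.47,0],[0,-0.47,0],[0,-0.47,0],[0,-0.47,0],[0,-0.47,0],[0,-0.47,0]]}'
python3 -m creep '{"delta_pos":[[0,0,0],[0,0,0],[0,0,0],[0,0,0],[0,0,0],[0,0,0]],"dr":[[0,0,0],[0,0,0],[0,0,0],[0,0,0],[0,0,0],[0,0,0]]}' -1 25
python3 - <<'E'
from h import *
r=.068;a=-.47;go(glob([0,-r*np.sin(a),.125+r*np.cos(a)]),down([1,0,0])@R.from_rotvec([0,a,0]).as_matrix())
for a in np.linspace(.094,.94,10): print([round(100*r*(1-np.cos(a)),2),0,round(100*r*np.sin(a),2)],round(a,3))
E
```

```text
clock: 2.8
position: [0.5848, 0.0002, 0.1874]
ee_rot: [-0.585, -0.381, -0.358, 0.62]
contact_force: [-0.3, -0.4, -0.6]
width: 0.0427
clock: 3.4
position: [0.5843, 0.0009, 0.1871]
ee_rot: [-0.586, -0.38, -0.359, 0.619]
contact_force: [-2.2, 2.0, 5.5]
width: 0.0112
t 3.4 pos_loc [0.0012 0.0301 0.1871] delta cm [ 0.1  -0.12 -0.12] dr [-0.005  0.     0.002] F [-2.2  2.   5.5] w 0.0112
[np.float64(0.03), 0, np.float64(0.64)] 0.094
[np.float64(0.12), 0, np.float64(1.27)] 0.188
[np.float64(0.27), 0, np.float64(1.89)] 0.282
[np.float64(0.48), 0, np.float64(2.5)] 0.376
[np.float64(0.74), 0, np.float64(3.08)] 0.47
[np.float64(1.05), 0, np.float64(3.64)] 0.564
[np.float64(1.42), 0, np.float64(4.16)] 0.658
[np.float64(1.83), 0, np.float64(4.65)] 0.752
[np.float64(2.29), 0, np.float64(5.09)] 0.846
[np.float64(2.79), 0, np.float64(5.49)] 0.94
```

```bash
python3 -m creep '{"delta_pos":[[0.03,0,0.64],[0.12,0,1.27],[0.27,0,1.89],[0.48,0,2.5],[0.74,0,3.08],[1.05,0,3.64],[1.42,0,4.16],[1.83,0,4.65],[2.29,0,5.09],[2.79,0,5.49]],"dr":[[0,0.094,0],[0,0.188,0],[0,0.282,0],[0,0.376,0],[0,0.47,0],[0,0.564,0],[0,0.658,0],[0,0.752,0],[0,0.846,0],[0,0.94,0]]}'
python3 -m creep '{"delta_pos":[[0,0,0],[0,0,0],[0,0,0]],"dr":[[0,0,0],[0,0,0],[0,0,0]]}' 
python3 -m creep '{"delta_pos":[[0,0,0],[0,0,0],[0,0,0],[-2,0,0],[-5,0,0],[-5,0,0],[-5,0,0]],"dr":[[0,0,0],[0,0,0],[0,0,0],[0,0,0],[0,0,0],[0,0,0],[0,0,0]]}' 0
python3 - <<'E'
from h import *
for r in (.115,.068):
    a=-.47;go(glob([0.001,-r*np.sin(a),.125+r*np.cos(a)]),down([1,0,0])@R.from_rotvec([0,a,0]).as_matrix())
for n in('scene','side'):
    d=cam(n);L=loc(world(d));b,g,r=d['pixels'].astype(int).transpose(2,0,1)
    m=(r>2*b)&(r>2*g)&(r>60)&(abs(L[...,0])<.03)&(abs(L[...,1])<.11)&(L[...,2]<.24)
    q=L[m];q=q[np.hypot(q[:,1],q[:,2]-.125)>.065];print(n,len(q),q.mean(0),np.median(np.arctan2(-q[:,1],q[:,2]-.125))%6.2832)
E
```

```text
clock: 4.4
position: [0.5813, -0.0594, 0.1876]
ee_rot: [0.358, 0.621, 0.586, -0.377]
contact_force: [1.4, 6.3, -2.4]
width: 0.0116
clock: 4.7
position: [0.5812, -0.0621, 0.1858]
ee_rot: [0.361, 0.619, 0.584, -0.381]
contact_force: [0.3, -3.4, -1.8]
width: 0.0119
clock: 5.4
position: [0.5797, -0.0832, 0.2312]
ee_rot: [0.36, 0.62, 0.585, -0.38]
contact_force: [-0.2, 1.0, 0.1]
width: 0.0425
t 5.4 pos_loc [ 0.0008 -0.0541  0.2312] delta cm [ 5.13 -0.04 -9.3 ] dr [-0.006 -0.94  -0.001] F [-0.2  1.   0.1] w 0.0425
t 5.4 pos_loc [ 0.0008 -0.0541  0.2312] delta cm [ 7.91 -0.04 -5.51] dr [-0.006 -0.94  -0.001] F [-0.2  1.   0.1] w 0.0425
scene 75 [0.00518197 0.06652459 0.17438974] 5.352533395167445
side 51 [-0.0040634   0.07036866  0.17590276] 5.3396219791974895
```

```bash
python3 -m creep '{"delta_pos":[[0.1,0,-1.6],[0.45,0,-3.2],[0.95,0,-4.7],[1.7,0,-6.1],[2.6,0,-7.5],[3.7,0,-8.6],[5.1,0,-9.3],[6.5,0,-7.4],[7.9,0,-5.5],[7.9,0,-5.5]],"dr":[[0,-0.134,0],[0,-0.27,0],[0,-0.4,0],[0,-0.54,0],[0,-0.67,0],[0,-0.8,0],[0,-0.94,0],[0,-0.94,0],[0,-0.94,0],[0,-0.94,0]]}'
python3 -m creep '{"delta_pos":[[0,0,0],[0,0,0],[0,0,0],[0,0,0],[0,0,0],[0,0,0],[0,0,0]],"dr":[[0,0,0],[0,0,0],[0,0,0],[0,0,0],[0,0,0],[0,0,0],[0,0,0]]}' -1 25
python3 -m creep '{"delta_pos":[[0.03,0,0.64],[0.12,0,1.27],[0.27,0,1.89],[0.48,0,2.5],[0.74,0,3.08],[1.05,0,3.64],[1.42,0,4.16],[1.83,0,4.65],[2.29,0,5.09],[2.79,0,5.49]],"dr":[[0,0.094,0],[0,0.188,0],[0,0.282,0],[0,0.376,0],[0,0.47,0],[0,0.564,0],[0,0.658,0],[0,0.752,0],[0,0.846,0],[0,0.94,0]]}'
python3 -m creep '{"delta_pos":[[0,0,0],[0,0,0],[0,0,0]],"dr":[[0,0,0],[0,0,0],[0,0,0]]}' 
cat > wheel.py <<'E'
from h import *
for n in('scene','side'):
    d=cam(n);cv2.imwrite(f'pics/{n}_{manip.get_state()["clock"]:.2f}.png',d['pixels']);L=loc(world(d));b,g,r=d['pixels'].astype(int).transpose(2,0,1)
    m=(r>2*b)&(r>2*g)&(r>60)&(abs(L[...,0])<.03)&(abs(L[...,1])<.11)&(L[...,2]<.24)
    q=L[m];q=q[np.hypot(q[:,1],q[:,2]-.125)>.065];print(n,len(q),q.mean(0),np.median(np.arctan2(-q[:,1],q[:,2]-.125)))
E
python3 wheel.py
python3 - <<'E'
from h import *
go([0,0,0]); p,Rt,s=tool();print('tilt',R.from_matrix(down([1,0,0]).T@Rt).as_rotvec())
E
```

```text
clock: 6.5
position: [0.5813, 0.0018, 0.1812]
ee_rot: [-0.584, -0.377, -0.362, 0.621]
contact_force: [-0.3, -0.9, -0.1]
width: 0.0425
clock: 7.2
position: [0.5844, 0.0015, 0.1864]
ee_rot: [-0.585, -0.381, -0.359, 0.62]
contact_force: [-3.6, 2.8, 6.0]
width: 0.0117
clock: 8.2
position: [0.5814, -0.0591, 0.1874]
ee_rot: [0.358, 0.621, 0.586, -0.377]
contact_force: [0.6, 6.8, -0.9]
width: 0.0117
clock: 8.5
position: [0.5812, -0.0621, 0.1853]
ee_rot: [0.361, 0.619, 0.584, -0.381]
contact_force: [-1.5, -6.0, 3.6]
width: 0.0114
scene 104 [ 0.00408509 -0.00282132  0.2104855 ] 0.03428402744719714
side 42 [-0.00420007 -0.00036833  0.21031306] 0.00016628400015325203
t 8.6 pos_loc [ 0.0013 -0.0328  0.1854] delta cm [ 17.78 -58.42   5.68] dr  F [-1.  -6.1  3.1] w 0.0112
tilt [0.00514081 0.46467992 0.00302675]
```

```bash
python3 -m creep '{"delta_pos":[[0,0,0],[0,0,0],[0,0,0],[-2,0,0],[-5,0,0],[-8,0,0],[-10,0,0],[-10,0,0],[-10,0,0],[-10,0,0]],"dr":[[0,0,0],[0,0,0],[0,0,0],[0,0,0],[0,0,0],[0,0,0],[0,-0.12,0],[0,-0.24,0],[0,-0.36,0],[0,-0.465,0]]}' 0
python3 wheel.py
python3 - <<'E'
from h import *
go(glob([-.14,-.045,.2]),down([0,-1,0]))
d=cam('wrist');cv2.imwrite('pics/w2.png',d['pixels']);np.save('pics/w2.npy',d,allow_pickle=True)
L=loc(world(d));b,g,r=d['pixels'].astype(int).transpose(2,0,1)
m=(r>1.8*b)&(r>1.8*g)&(r>60)&(abs(L[...,0])<.03)&(abs(L[...,1])<.11)&(L[...,2]<.24)&(L[...,2]>.19)
q=L[m];print(len(q),q.mean(0),q.min(0),q.max(0))
m=(L[...,2]>.17)&(abs(L[...,0])<.03)&(abs(L[...,1])<.11)&(L[...,2]<.224);q=L[m]
# circle fit of rim
t=q[(q[:,2]>.19)];A=np.c_[2*t[:,1:],np.ones(len(t))]
print('rimfit',np.linalg.lstsq(A,(t[:,1:]**2).sum(1),rcond=None)[0][:2])
E
python3 - <<'E'
import cv2,glob
s=sorted(glob.glob('pics/s*_8.9*.png')+glob.glob('pics/s*_9*.png'));print(s)
a=cv2.resize(cv2.imread([x for x in s if 'scene' in x][-1])[200:310,225:405],(400,245),interpolation=2)
b=cv2.resize(cv2.imread([x for x in s if 'side' in x][-1])[200:335,240:420],(400,300),interpolation=2)
c=cv2.resize(cv2.imread('pics/w2.png'),(400,300));import numpy as np
im=np.zeros((545,800,3),np.uint8);im[:245,:400]=a;im[245:,:400]=b;im[:300,400:]=c;cv2.imwrite('pics/m2.png',im)
E
```

```text
clock: 9.6
position: [0.5786, -0.1049, 0.2755]
ee_rot: [0.486, 0.515, 0.485, -0.513]
contact_force: [-0.1, 0.4, -0.4]
width: 0.0423
scene 104 [ 0.00423327 -0.00286846  0.2102084 ] 0.03623549746602099
side 40 [-4.53177100e-03 -1.37071046e-04  2.11927419e-01] 0.0048030337196675755
t 9.7 pos_loc [ 0.0004 -0.0727  0.2752] delta cm [  7.52 -14.05  -2.72] dr [ 1.57  -0.005  0.003] F [ 0.6  0.5 -0.9] w 0.0428
1013 [ 0.00095037 -0.00069363  0.22052014] [-0.00568924 -0.01202455  0.21734736] [0.00737753 0.01030327 0.22270008]
rimfit [-0.00150282  0.12914773]
['pics/scene_9.65.png', 'pics/side_9.70.png']
```

View pics/m2.png

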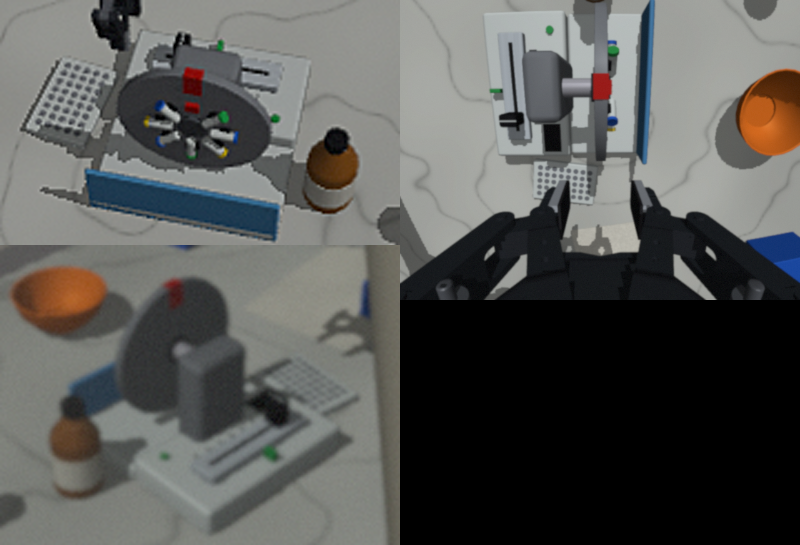

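The red mark stands at the top. In the wrist view the band is at (600,87), with its centre 0.7 mm off the axle plane. Now I measure the fader and clip from the wrist image and move over.

```bash
python3 -m creep '{"delta_pos":[[0,-1.5,0],[0,-3.5,0],[0,-5.5,0],[0,-7.5,-0.5],[0,-9.5,-1],[0,-11.5,-1.5],[0,-13.5,-2],[0,-14.2,-2.7],[0,-14.2,-2.7],[0,-14.2,-2.7]],"dr":[[0.14,0,0],[0.28,0,0],[0.42,0,0],[0.56,0,0],[0.7,0,0],[0.84,0,0],[0.98,0,0],[1.12,0,0],[1.26,0,0],[1.4,0,0]]}' 0
python3 -m creep '{"delta_pos":[[0,0,0],[0,0,0],[0,0,0]],"dr":[[0.1,0,0],[0.17,0,0],[0.17,0,0]]}'
cat > fad.py <<'E'
from h import *
import sys
def meas(d,tag):
    L=loc(world(d));b,g,r=d['pixels'].astype(int).transpose(2,0,1)
    m=(g>1.3*r)&(g>1.3*b)&(g>40)&(abs(L[...,0]+.172)<.02)&(abs(L[...,1])<.07);q=L[m&(L[...,2]>.05)&(L[...,2]<.062)]
    print(tag,'clip',len(q),q.mean(0).round(4) if len(q) else '',np.percentile(q[:,1],[3,97]).round(4) if len(q) else '')
    m=(L[...,2]>.088)&(L[...,2]<.102)&(abs(L[...,0]+.14)<.025)&(abs(L[...,1])<.08);q=L[m]
    if len(q): print(tag,'fader',len(q),q.mean(0).round(4),np.percentile(q,[3,97],axis=0).round(4).tolist())
    w=q[d['pixels'][m].min(1)>110]
    if len(w): print(tag,'line',len(w),w.mean(0).round(4))
if __name__=='__main__':
    if len(sys.argv)<2: meas(np.load('pics/w2.npy',allow_pickle=True).item(),'w2')
    for n in('wrist','scene','side'):
        d=cam(n);cv2.imwrite(f'pics/{n}_f{len(sys.argv)}.png',d['pixels']);meas(d,n)
    go(glob([-.144,-.045,.067]),down([0,-1,0]))
E
python3 fad.py
```

```text
clock: 10.75
position: [0.4376, -0.0707, 0.2743]
ee_rot: [0.035, 0.706, 0.04, -0.706]
contact_force: [-0.2, -0.7, 0.1]
width: 0.043
clock: 11.05
position: [0.4379, -0.071, 0.2742]
ee_rot: [0.023, -0.707, 0.018, 0.707]
contact_force: [-0.2, 0.9, -0.8]
width: 0.0425
w2 clip 115 [-0.1692 -0.0046  0.0551] [-0.0077 -0.0016]
w2 fader 599 [-0.1377 -0.048   0.0936] [[-0.1512, -0.0569, 0.0902], [-0.1254, -0.0393, 0.0956]]
w2 line 70 [-0.1417 -0.0489  0.0946]
wrist clip 107 [-0.1698 -0.0053  0.0555] [-0.0085 -0.0019]
wrist fader 585 [-0.1382 -0.0486  0.0936] [[-0.1513, -0.0579, 0.0904], [-0.1256, -0.0398, 0.0955]]
wrist line 81 [-0.1395 -0.0484  0.0942]
scene clip 11 [-0.1728 -0.0059  0.055 ] [-0.0092 -0.0025]
scene fader 41 [-0.1406 -0.0505  0.0939] [[-0.1509, -0.0582, 0.0888], [-0.1276, -0.0407, 0.0986]]
scene line 3 [-0.1415 -0.0504  0.0943]
side clip 17 [-0.1729 -0.0018  0.0542] [-0.0064  0.0006]
side fader 54 [-0.142  -0.0449  0.0933] [[-0.1536, -0.0547, 0.0884], [-0.1273, -0.0362, 0.0966]]
t 11.2 pos_loc [-0.1413 -0.0489  0.2743] delta cm [20.74 -0.27  0.26] dr [-0.005  0.001  0.006] F [ 0.  -0.2 -0.8] w 0.043
```

View pics/wrist_f1.png

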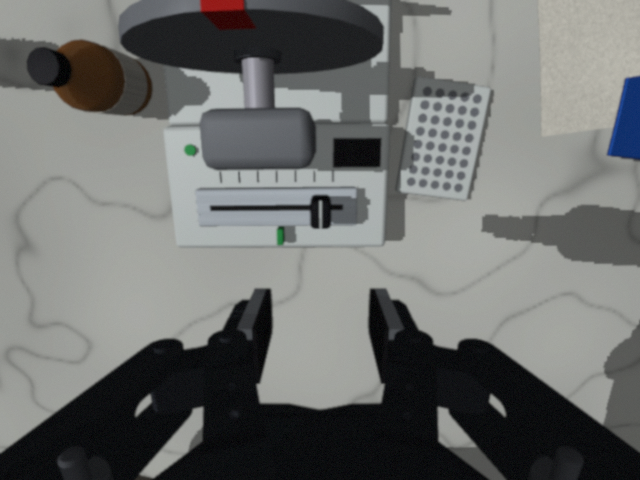

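The fader line (320,212) is about 43.5 mm short of the clip (281,236) along +y. The tool is already over the fader, so I descend and grip.

```bash
python3 -m creep '{"delta_pos":[[4,0,0.3],[8,0,0.3],[11,0,0.3],[14,0,0.3],[16.5,0,0.3],[18.5,0,0.3],[19.8,0,0.3],[20.6,0,0.3],[20.6,0,0.3],[20.6,0,0.3]],"dr":[[0,0,0],[0,0,0],[0,0,0],[0,0,0],[0,0,0],[0,0,0],[0,0,0],[0,0,0],[0,0,0],[0,0,0]]}'
python3 -m creep '{"delta_pos":[[0,0,0],[0,0,0],[0,0,0],[0,0,0],[0,0,0]],"dr":[[0,0,0],[0,0,0],[0,0,0],[0,0,0],[0,0,0]]}' -1 20
python3 - <<'E'
from h import *
go(glob([-.144,-.0052,.067]),down([0,-1,0]))
E
```

```text
clock: 12.2
position: [0.4356, -0.0693, 0.069]
ee_rot: [-0.022, 0.707, -0.018, -0.707]
contact_force: [1.0, 1.1, -0.3]
width: 0.0432
clock: 12.7
position: [0.4358, -0.0694, 0.0694]
ee_rot: [-0.021, 0.708, -0.018, -0.706]
contact_force: [-0.1, 1.0, 5.1]
width: 0.0194
t 12.7 pos_loc [-0.1435 -0.0477  0.0694] delta cm [ 0.26 -4.24  0.07] dr [-0.005 -0.002  0.004] F [-0.1  1.   5.1] w 0.0194
```

```bash
python3 -m creep '{"delta_pos":[[0,-0.5,0],[0,-1.1,0],[0,-1.8,0],[0,-2.5,0],[0,-3.2,0],[0,-3.8,0],[0,-4.3,0],[0,-4.3,0],[0,-4.3,0],[0,-4.3,0]],"dr":[[0,0,0],[0,0,0],[0,0,0],[0,0,0],[0,0,0],[0,0,0],[0,0,0],[0,0,0],[0,0,0],[0,0,0]]}'
python3 -m creep '{"delta_pos":[[0,0,0],[0,0,0],[0,0,0],[-2,0,0],[-6,0,0],[-10,0,0],[-14,0,0],[-18,0,0],[-20,0,0],[-20,0,0]],"dr":[[0,0,0],[0,0,0],[0,0,0],[0,0,0],[0,0,0],[0,0,0],[0,0,0],[0,0,0],[0,0,0],[0,0,0]]}' 0
python3 fad.py 1; python3 wheel.py
python3 - <<'E'
import cv2
cv2.imwrite('pics/wf_crop.png',cv2.resize(cv2.imread('pics/wrist_f2.png')[100:280,150:450],(800,480),interpolation=2))
E
```

```text
clock: 13.7
position: [0.438, -0.0259, 0.0695]
ee_rot: [-0.022, 0.707, -0.018, -0.706]
contact_force: [0.2, 1.2, 5.0]
width: 0.0202
clock: 14.7
position: [0.4393, -0.0276, 0.2718]
ee_rot: [-0.021, 0.709, -0.019, -0.704]
contact_force: [0.5, 0.4, -0.5]
width: 0.043
wrist clip 89 [-0.1707 -0.0048  0.0556] [-0.0074 -0.0021]
wrist fader 601 [-0.1383 -0.0044  0.0936] [[-0.151, -0.014, 0.0901], [-0.1257, 0.0047, 0.0955]]
wrist line 96 [-0.1397 -0.0034  0.0942]
scene clip 0  
scene fader 33 [-0.1426 -0.0059  0.0942] [[-0.1493, -0.0149, 0.0901], [-0.1347, 0.0027, 0.0985]]
scene line 3 [-0.1426 -0.0063  0.0954]
side clip 19 [-0.1738 -0.0018  0.0541] [-0.0064  0.0013]
side fader 58 [-0.1417 -0.0003  0.0935] [[-0.1539, -0.0111, 0.0887], [-0.1285, 0.0083, 0.0973]]
t 14.85 pos_loc [-0.1449 -0.0053  0.2675] delta cm [20.03  4.08 -0.17] dr [-0.005  0.002  0.005] F [-0.7  0.3  0. ] w 0.0423
scene 99 [ 0.00403189 -0.002917    0.21109408] 0.03553942702829053
side 44 [-0.00476743 -0.00025533  0.21163333] 0.0005147711052432849
```

View pics/wf_crop.png

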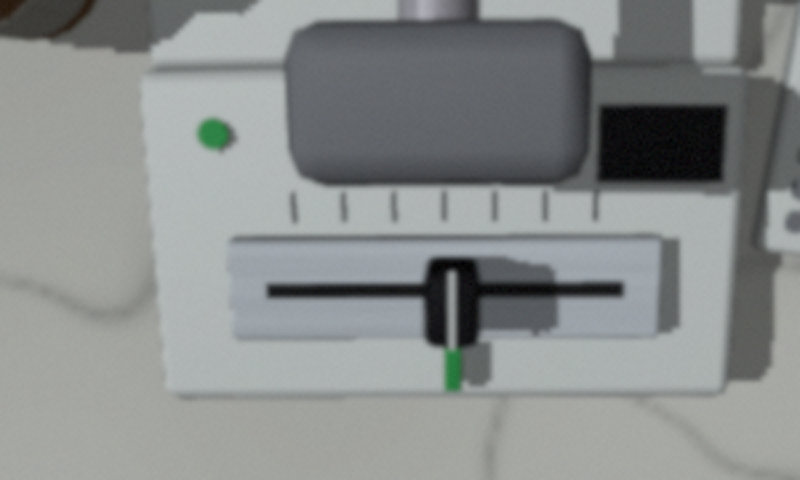

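The white line (452,310) and the clip (454,370) are aligned to within about 1 mm, and the wheel is unchanged. The gripper is open and clear, so I hand in.

```bash
python3 -c "
from rig import manip
print(manip.sign_off())"
```

```text
the job is handed in; nothing more can be done
None
```

The wheel and the fader are both set, in the order asked. I handed the job in after about 15 s of robot time, with the gripper open and clear of everything.

- **Wheel:** I turned it in two pinched strokes from about 4.40 rad until the red mark was at the top. The wrist camera put the mark 0.7 mm off centre, about 0.01 rad. The side camera read 0.00 and the scene camera 0.035 rad. The scene and side readings stayed the same after the fader move.
- **Fader:** I gripped it, slid it about 43.5 mm, let go and backed off. The last wrist view puts its white line 0.4 to 1.4 mm past the clip on the +y side. The side camera read about 1.5 mm past, and the scene camera could no longer see the clip, so it gave no check. I left it there rather than regrip.
- **Bystanders:** The contact force readings I took stayed under 10 N. The bottle and well plate looked unmoved in the views taken after the wheel was set. I did not measure any bystander's position before and after, and did not look at the cylinder, beaker or rack again after the start; the arm's planned path kept clear of them.

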